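# Clip the sample carrier into its bracket

## Task

Take the eared sample carrier plate out of its upright stand, lay it flat on the desk and let go of it; then pick it up again, lower its two ears between the spring clips of the bracket and press until it has snapped past all four clips and sits flat on both seats. Let go, and leave the other things on the desk where they are.

Things in the scene. Friction and masses are not known exactly. Their poses are not given: they have to be found in the camera images.
- carrier_center (a point): Centre of the loose sample carrier, a flat aluminium plate: 84 x 52 x 8 mm with three round windows and an ear on each 52 mm end, 120 mm over the ears; about 0.15 kg. Axes: x along the 120 mm, y through the 8 mm thickness, z across the 52 mm. It starts on a long edge in the stand, z up, centre 34 mm above the desk, top edge 60 mm. Both faces and both ends are alike: any way round will do.
- ear_a (a point): Centre of the carrier's ear on its +x end, 51 mm from the carrier's centre. Each ear is 18 mm long, 18 mm wide and 8 mm thick like the body, in the middle of the end.
- ear_b (a point): Centre of the carrier's like ear on its -x end, 51 mm from the carrier's centre.
- carrier: The sample carrier as a whole; origin in the middle of the long edge on which it stands at the start, axes as for carrier_center.
- stand: Grey plastic stand fixed to the desk, 70 (x) x 60 (y) x 26 mm high, origin under its centre. One groove along its x, 11 mm wide, 18 mm deep; the carrier stands in it with its upper 34 mm free, to be pinched from above across its thickness and lifted straight out. Stand and bracket may swap sides of the desk.
- clip_bracket: Bracket fixed to the desk, origin under its centre: dark steel base 164 (x) x 64 (y) x 6 mm, with an aluminium post at each end of x. Each post has an open-topped slot for one ear, with its seat 40 mm above the desk, 44 to 62.5 mm from the middle in x. Between the posts nothing stands above the base. Highest points 66 mm above the desk.
- seat_mid (a point): Midway between the bracket's two seats, level with them, axes as the bracket. Home: the carrier lies level, its length along x, its centre 4 mm and its upper face 8 mm above this point. End walls stand 62.5 mm from here in x, sloping outwards above 17 mm over the seats; cheeks 4 mm high and 22 mm apart in y bound each seat.
- clip_leaf0 (a joint): Spring travel (0 to 0.005 m outwards, 700 N/m) of one of four alike bent steel leaves, two facing in y at each slot, 47 to 59 mm from the middle in x: 27 mm apart at their tops 24 mm above the seat, about 13 mm apart 10 mm above it, wider below. The ears push them apart and snap under: about 7 to 12 N down for the whole plate, or half at each end in turn; its weight does not do it.
- tape_roll: Bystander: roll of pale paper tape, 68 mm across, 18 mm high, lying flat; origin under its centre. Leave alone.
- wafer_box: Bystander: round white wafer carrier box, 66 mm across, 18 mm high; origin under its centre. Leave alone.
- dropper_bottle: Bystander: amber dropper bottle, 33 mm across, 94 mm high; origin under its centre. Leave alone.
- kinematic_mount: Bystander: small black mirror mount, 38 x 34 x 34 mm; origin under its centre. Leave alone.

How it is judged:
By the outcome, as a careful person would: the job done as asked, in the order asked, and still so for the second after the job is handed in, with the robot touching nothing.
It also fails if it takes over 72 s, if anything falls off the work surface, if the arm or the gripper's body presses on something with over 40 N, if the wrist force passes 120 N, or if a joint passes its speed limit or range.

## Robot

A 6-joint arm with a two-finger parallel gripper is mounted at the origin on a cart in front of the work surface, level with it; the furniture and walls round the work are solid. World frame = base frame: x ahead of the robot, y to its left, z up, the work surface at z = 0. Lengths are in m, angles in rad, forces in N, time in s.
With the tool pointing down it reaches from about 0.3 to 0.775 m from the base axis. Payload 14.6 kg.
Tool frame: the origin (TCP) lies midway between the tips of the shut fingers; the grasp point (between the pads) lies 19 mm behind it; z points along the fingers, y is the direction in which the jaws open and shut (so a half turn about z gives the same grasp; the last joint's range is limited). The gripper opens to 94 mm and grips with 3 to 60 N. Pads are 16 mm wide; open, the fingers measure 119 mm over their backs; the gripper's body (75 mm by 177 mm) begins 78 mm behind the grasp point.
Start: joints at [1.129, 0.3, 1.521, -0, 1.321, -0.067], TCP at [0.201, 0.512, 0.205] pointing down, gripper open.
Joint ranges: [-3.03, 3.03], [-0.79, 2.21], [0.23, 2.52], [-1.04, 4.18], [0, 3.07], [-2.55, 2.55]. Speed limits (rad/s): [2.22, 2.22, 2.57, 3.14, 3.14, 3.14].

## Interface

Orientations are given as a rotation vector (axis times angle).
In Python, from cell import monitor, camera, camera_params, workorder gives the robot as it stands. The module is installed in compiled form; this text tells all that it offers.
- The arm moves only by the tool arm_command, never from a script. Its argument "targets" is a list of rows, each an object with "linear": the shift along the world's x, y, z scaled (see below), a list of three; "twist": the turn, a rotation vector about the world's x, y, z scaled (see below), a list of three; "jaw": the closure, from 0 (fully open) to 1 (shut). In form: [{"linear": [dx, dy, dz], "twist": [wx, wy, wz], "jaw": jaw}, ...]. A call has 1 to 8 rows; each row shifts and turns the commanded pose from where the row before left it; what a row does not reach is not made up. The controller multiplies each number of a shift by 4 cm and each number of a turn by 10 degrees. A row lasts 1/8 s, in which the tool goes at most 62.5 mm and 10.7 degrees, less where a joint would pass 70% of its speed; a pose out of reach is approached as far as the arm can. A call with a number of a shift or a turn outside -1 to 1 is refused whole. A call with a gripper value outside its range is refused whole. The fingers move at their own pace and stop on an object; "squeeze" is the grip in N (left out, the last holds). Time passes only in rows, so rows that do not move let the fingers close. It gives the time, the measured TCP pose, the force and the opening at its end, in the units of the state.
- monitor.get_state(): the state, without advancing time (a new reading comes with each control period).
- camera(name): name is "scene" or "side" or "wrist"; returns the picture (480x640x3 uint8, red, green, blue); there is no depth.
- camera_params(name): a dict with "vertical_fov" (degrees; the focal length in pixels is half the picture's height over the tangent of half this angle, whatever the lens; pixels are square), "cx", "cy" (the principal point, pixels), "xyz" and "rotation" of the camera in the world; the wrist camera has in their place "mount" (4x4, takes a point from camera to tool coordinates, whose origin is the TCP and whose axes are the flange's). Camera axes: x right, y up, looking along -z (the intrinsics and any distortion apply to the point x, -y, -z); pixel columns grow to the right and rows downward; lengths in m; the calibration is good to about 2 mm. The wrist camera is an equidistant fisheye: a pixel r from the principal point sees the ray r / f radians off the axis. A picture is of the moment at which its call begins: read the wrist's pose just before it. camera_params takes no time and is no camera call.
- workorder.job_done(): hands the job in, once; it reports no verdict.
The state is a dict: "time_s": time; "qpos": joint angles; "joint_vel": joint speeds; "joint_efforts": joint torques, N m; "tcp_pos": TCP position; "tcp_rot": TCP orientation; "ft_force": force on the tool from outside, world axes, zero at the start; "wrist_torque": the same for the moment, N m; "finger_gap": finger opening in m.
Only numpy, scipy, OpenCV 4.12 (cv2) and the standard library are available. Lean on these libraries where they do the work, as an engineer would, in place of code of your own. Each camera call takes 0.05 s, during which the arm holds its last target.

## Working session

There is one attempt and no reset: what is moved stays moved. The work goes in short steps, Python scripts to look and compute and a tool call to move; the robot and the scene stay as the last step left them, time stands still between calls to the robot, and variables do not carry over. Pictures are saved under pics/ and viewed, and the job is handed in when it is done.

Besides the shell and the picture viewer there is one more tool, called after "Call:" as name(argument=value, ...), one argument or row to a line, values as JSON. arm_command: Moves the arm, as the interface text tells. Its arguments: {"type":"object","properties":{"targets":{"type":"array"},"squeeze":{"type":"number"}},"required":["targets"]}

```bash
mkdir -p pics; ls; python3 - <<'E'
from cell import monitor, camera, camera_params
import cv2
s=monitor.get_state();print(s)
for n in ["scene","side","wrist"]:
    print(n,camera_params(n))
    cv2.imwrite(f"pics/{n}0.png",camera(n)[:,:,::-1])
E
```

```text
pics
{'time_s': 0.0, 'qpos': array([ 1.12935500e+00,  3.00460808e-01,  1.52161409e+00, -1.36980529e-05,
        1.32070877e+00, -6.66175718e-02]), 'joint_vel': array([-8.98633236e-04,  8.05043644e-04, -9.51342600e-05, -1.62581470e-03,
       -3.09575630e-04,  3.67513705e-04]), 'joint_efforts': array([ 2.85758881e-05, -5.31808376e+01, -3.52727509e+01,  7.08881859e-02,
        2.45351106e-02, -1.30594403e-04]), 'tcp_pos': array([0.20125508, 0.5115555 , 0.20487802]), 'tcp_rot': array([-5.85272512e-01, -3.08630157e+00,  1.81587012e-03]), 'ft_force': array([ 0.36090647, -0.07025691, -0.07474791]), 'wrist_torque': array([-0.01055096,  0.01579796, -0.01495539]), 'finger_gap': 0.09421142546763218}
scene {'vertical_fov': 47.9495504042538, 'cx': 321.2165756526713, 'cy': 234.7730186509696, 'xyz': array([0.32912497, 0.59688193, 0.83627626]), 'rotation': array([ 0.18646237, -0.88111262, -2.56170075])}
side {'vertical_fov': 56.59572788835835, 'cx': 322.95423635192293, 'cy': 235.7948213711161, 'xyz': array([ 0.62147199, -0.68229401,  0.50136704]), 'rotation': array([1.04985955, 0.01593565, 0.02798432])}
wrist {'vertical_fov': 65.70646984690485, 'cx': 322.322936950298, 'cy': 240.0871984078931, 'mount': array([[-1.13938632e-03,  9.60605353e-01,  2.77913759e-01,
         8.04029466e-02],
       [ 9.99999052e-01,  1.30924512e-03, -4.25609126e-04,
        -5.46783208e-04],
       [-7.72699637e-04,  2.77913011e-01, -9.60605934e-01,
        -1.78613216e-01],
       [ 0.00000000e+00,  0.00000000e+00,  0.00000000e+00,
         1.00000000e+00]])}
```

View pics/scene0.png

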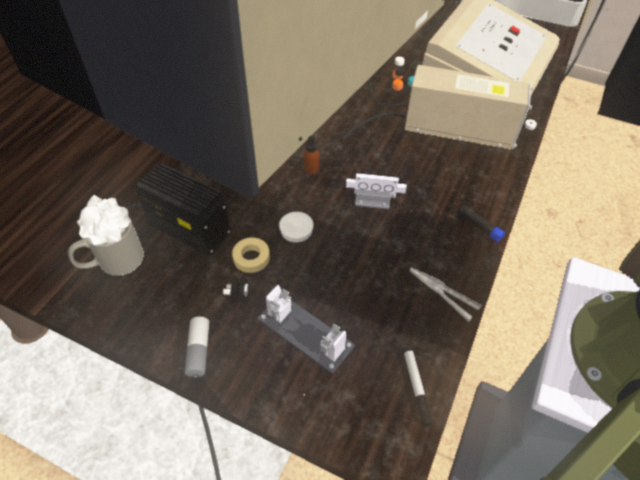

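View pics/side0.png

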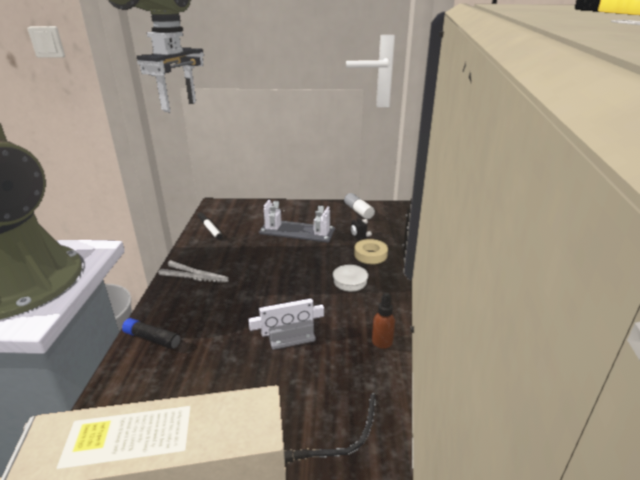

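View pics/wrist0.png

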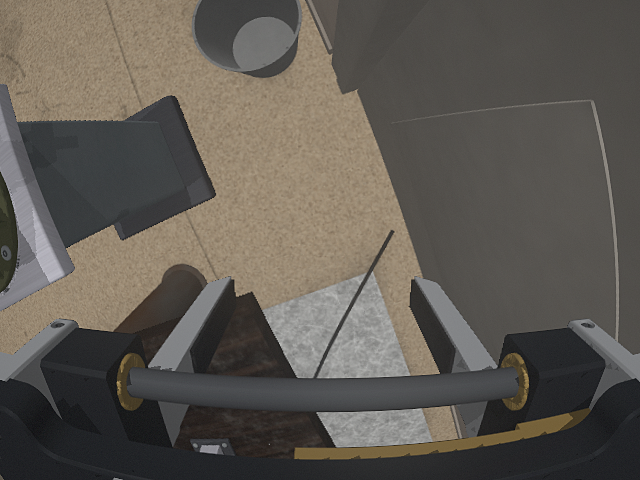

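```bash
cat > h.py <<'E'
import numpy as np, cv2
from scipy.spatial.transform import Rotation as R
from cell import monitor, camera, camera_params
def cam(n,st=None):
    p=camera_params(n); f=240/np.tan(np.radians(p["vertical_fov"]/2))
    if n=="wrist":
        st=st or monitor.get_state()
        T=np.eye(4);T[:3,:3]=R.from_rotvec(st["tcp_rot"]).as_matrix();T[:3,3]=st["tcp_pos"]
        M=T@p["mount"]; return f,p["cx"],p["cy"],M[:3,3],M[:3,:3],True
    return f,p["cx"],p["cy"],np.array(p["xyz"]),R.from_rotvec(p["rotation"]).as_matrix(),False
def ray(c,u,v):
    f,cx,cy,o,M,fe=c
    a,b=(u-cx)/f,(v-cy)/f
    if fe:
        r=np.hypot(a,b); k=np.sin(r)/r if r>1e-9 else 1
        d=np.array([a*k,-b*k,-np.cos(r)])
    else: d=np.array([a,-b,-1]); d/=np.linalg.norm(d)
    return o,M@d
def onplane(c,u,v,z):
    o,d=ray(c,u,v); return o+d*(z-o[2])/d[2]
def proj(c,P):
    f,cx,cy,o,M,fe=c
    q=M.T@(np.array(P)-o); x,y,z=q[0],-q[1],-q[2]
    if fe:
        t=np.arctan2(np.hypot(x,y),z); k=t/np.hypot(x,y); return np.array([cx+f*x*k,cy+f*y*k])
    return np.array([cx+f*x/z,cy+f*y/z])
def tri(c1,p1,c2,p2):
    o1,d1=ray(c1,*p1);o2,d2=ray(c2,*p2)
    A=np.stack([d1,-d2],1);t=np.linalg.lstsq(A,o2-o1,rcond=None)[0]
    a,b=o1+d1*t[0],o2+d2*t[1]; return (a+b)/2,np.linalg.norm(a-b)
E
python3 - <<'E'
from h import *
im=cv2.imread("pics/scene0.png");sd=cv2.imread("pics/side0.png")
def cr(i,x,y,w,h,s): return cv2.resize(i[y:y+h,x:x+w],None,fx=s,fy=s,interpolation=cv2.INTER_CUBIC)
a=cr(im,335,160,80,60,5);b=cr(im,255,280,100,90,5)
c=cr(sd,240,290,100,60,5);d=cr(sd,255,190,90,60,5)
for n,x in zip("abcd",[a,b,c,d]):cv2.imwrite(f"pics/z_{n}.png",x)
cv2.imwrite("pics/zz1.png",np.vstack([np.hstack([cv2.resize(a,(400,300)),cv2.resize(b,(400,300))]),np.hstack([cv2.resize(c,(400,300)),cv2.resize(d,(400,300))])]))
cs=cam("scene")
for n,p,z in [("carr",(376,188),.04),("brk",(305,333),0.006),("tape",(251,255),.018),("wafer",(296,227),.018),("bottle",(312,165),.05),("mount",(237,290),.02),("pliers",(445,292),.01),("flash",(485,225),.02),("pen",(415,385),.01),("tube",(198,347),.02),("cabinetcorner",(255,192),0),("blackbox",(183,205),.05),("mug",(110,235),.1),("box",(465,110),.1),("cab edge2",(440,5),0),("cablefoot",(310,137),0),("deskedge bottom",(290,455),0)]:
    print(n,onplane(cs,*p,z).round(3))
E
```

```text
carr [ 0.542 -0.12   0.04 ]
brk [0.533 0.215 0.006]
tape [0.693 0.121 0.018]
wafer [0.649 0.025 0.018]
bottle [ 0.681 -0.112  0.05 ]
mount [0.676 0.199 0.02 ]
pliers [0.343 0.034 0.01 ]
flash [ 0.319 -0.14   0.02 ]
pen [0.333 0.223 0.01 ]
tube [0.677 0.322 0.02 ]
cabinetcorner [ 0.775 -0.033  0.   ]
blackbox [0.856 0.094 0.05 ]
mug [0.895 0.238 0.1  ]
box [ 0.441 -0.357  0.1  ]
cab edge2 [ 0.659 -0.918  0.   ]
cablefoot [ 0.747 -0.236 -0.   ]
deskedge bottom [0.464 0.402 0.   ]
```

View pics/zz1.png

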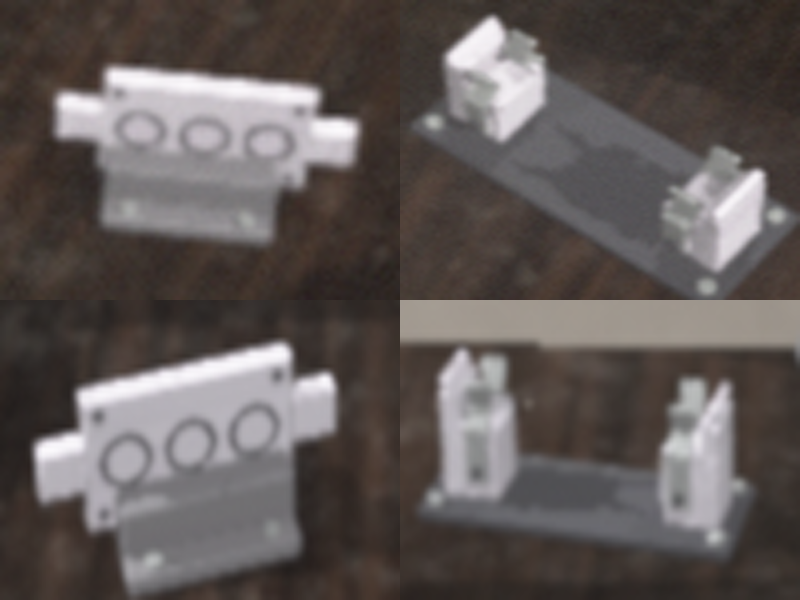

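```bash
python3 - <<'E'
from h import *
im=cv2.imread("pics/scene0.png");sd=cv2.imread("pics/side0.png")
cs=cam("scene");cd=cam("side")
S=lambda x,y:(335+x/5,160+y/5)
D=lambda x,y:(240+x/4,290+y/5) # c was 500x300->400x300
for n,f,c,pts in [("scene",S,cs,[(105,67),(320,88)]),("side",D,cd,[(78,390-300),(292,342-300)])]:
    P=[onplane(c,*f(*p),.06) for p in pts]; d=P[1]-P[0]
    print(n,[p.round(4) for p in P],np.linalg.norm(d),np.degrees(np.arctan2(d[1],d[0])),((P[0]+P[1])/2).round(4))
# bracket base corners: z=.006 scene crop b 500x450->400x300
B=lambda x,y:(255+x/4,280+y/(300/90))
E_=lambda x,y:(255+x/(400/90),190+y/5)
for n,f,c,pts in [("scene",B,cs,[(432-400,122),(777-400,215),(706-400,287)]),("side",E_,cd,[(433-400,497-300),(740-400,487-300),(714-400,538-300)])]:
    P=[onplane(c,*f(*p),.006) for p in pts]
    print(n,[p.round(4) for p in P])
    for i,j in [(0,1),(1,2),(0,2)]:
        d=P[j]-P[i];print(i,j,np.linalg.norm(d).round(4),np.degrees(np.arctan2(d[1],d[0])).round(2),((P[i]+P[j])/2).round(4))
print(R.from_rotvec(monitor.get_state()["tcp_rot"]).as_matrix().round(3))
E
```

```text
scene [array([ 0.5874, -0.1207,  0.06  ]), array([ 0.506 , -0.1478,  0.06  ])] 0.08580285427826949 -161.5549423611159 [ 0.5467 -0.1343  0.06  ]
side [array([ 0.5064, -0.1414,  0.06  ]), array([ 0.5882, -0.1148,  0.06  ])] 0.08597934441936701 18.018485204411128 [ 0.5473 -0.1281  0.06  ]
scene [array([0.6132, 0.219 , 0.006 ]), array([0.4567, 0.202 , 0.006 ]), array([0.4673, 0.2501, 0.006 ])]
0 1 0.1575 -173.78 [0.535  0.2105 0.006 ]
1 2 0.0493 77.65 [0.462  0.2261 0.006 ]
0 2 0.1493 167.98 [0.5403 0.2346 0.006 ]
side [array([0.4556, 0.2059, 0.006 ]), array([0.6136, 0.2203, 0.006 ]), array([0.6013, 0.1729, 0.006 ])]
0 1 0.1587 5.22 [0.5346 0.2131 0.006 ]
1 2 0.049 -104.55 [0.6074 0.1966 0.006 ]
0 2 0.1494 -12.75 [0.5284 0.1894 0.006 ]
[[-0.931  0.366 -0.   ]
 [ 0.366  0.931 -0.001]
 [ 0.    -0.001 -1.   ]]
```

Call:
arm_command(
  targets=[
    {"linear": [0.9, -0.9, 0.3], "twist": [0, 0, -0.87], "jaw": 0},
    {"linear": [0.9, -0.9, 0.3], "twist": [0, 0, -0.87], "jaw": 0},
    {"linear": [0.9, -0.9, 0.3], "twist": [0, 0, -0.87], "jaw": 0},
    {"linear": [0.9, -0.9, 0], "twist": [0, 0, -0.87], "jaw": 0},
    {"linear": [0.9, -0.9, 0], "twist": [0, 0, -0.87], "jaw": 0},
    {"linear": [0.9, -0.9, 0], "twist": [0, 0, -0.87], "jaw": 0},
    {"linear": [0.9, -0.9, 0], "twist": [0, 0, -0.87], "jaw": 0},
    {"linear": [0, 0, 0], "twist": [0, 0, 0], "jaw": 0},
  ],
)

```text
time_s: 1.15
tcp_pos: [0.4549, 0.2577, 0.241]
tcp_rot: [-2.075, -2.359, 0.001]
ft_force: [0.0, 0.5, -0.3]
finger_gap: 0.0942
```

```bash
python3 - <<'E'
from h import *
s=monitor.get_state();print(s["tcp_pos"],s["qpos"].round(3),s["joint_vel"].round(3))
np.savez("w1.npz",p=s["tcp_pos"],r=s["tcp_rot"])
cv2.imwrite("pics/w1.png",camera("wrist")[:,:,::-1])
E
```

```text
[0.4548573  0.25766745 0.24097444] [ 0.445  0.213  1.546 -0.     1.383  0.318] [ 0.068 -0.016  0.019  0.01   0.002 -0.03 ]
```

View pics/w1.png

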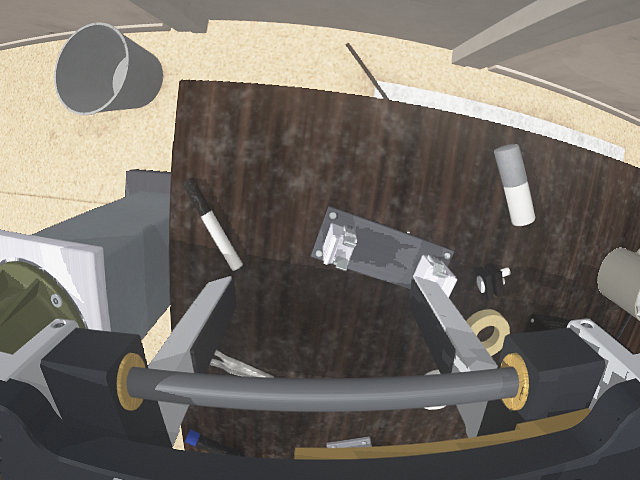

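Call:
arm_command(
  targets=[
    {"linear": [0.23, -0.97, -0.1], "twist": [0, 0, -0.79], "jaw": 0},
    {"linear": [0.23, -0.97, -0.1], "twist": [0, 0, -0.79], "jaw": 0},
    {"linear": [0.23, -0.97, -0.1], "twist": [0, 0, -0.79], "jaw": 0},
    {"linear": [0.23, -0.97, -0.1], "twist": [0, 0, -0.79], "jaw": 0},
    {"linear": [0.23, -0.97, -0.1], "twist": [0, 0, -0.79], "jaw": 0},
    {"linear": [0.23, -0.97, -0.1], "twist": [0, 0, -0.79], "jaw": 0},
    {"linear": [0.23, -0.97, -0.1], "twist": [0, 0, -0.79], "jaw": 0},
    {"linear": [0.23, -0.97, -0.1], "twist": [0, 0, -0.79], "jaw": 0},
  ],
)

```text
time_s: 2.2
tcp_pos: [0.527, -0.0505, 0.2094]
tcp_rot: [-3.001, -0.927, -0.0]
ft_force: [0.9, -0.0, 0.3]
finger_gap: 0.094
```

Call:
arm_command(
  targets=[
    {"linear": [0.23, -0.97, -0.1], "twist": [0, 0, -0.79], "jaw": 0},
    {"linear": [0.23, -0.97, -0.1], "twist": [0, 0, -0.79], "jaw": 0},
    {"linear": [0, 0, 0], "twist": [0, 0, 0], "jaw": 0},
    {"linear": [0, 0, 0], "twist": [0, 0, 0], "jaw": 0},
  ],
)

```text
time_s: 2.7
tcp_pos: [0.5453, -0.1268, 0.2014]
tcp_rot: [-3.099, -0.513, 0.0]
ft_force: [0.2, 0.4, -0.0]
finger_gap: 0.094
```

```bash
python3 - <<'E'
from h import *
s=monitor.get_state();print(s["tcp_pos"],s["qpos"].round(3),s["joint_vel"].round(3))
np.savez("w2.npz",p=s["tcp_pos"],r=s["tcp_rot"])
cv2.imwrite("pics/w2.png",camera("wrist")[:,:,::-1])
im=cv2.imread("pics/w1.png");
cv2.imwrite("pics/w1z.png",cv2.resize(im[195:305,300:460],None,fx=5,fy=5,interpolation=cv2.INTER_CUBIC))
E
```

```text
[ 0.54529115 -0.12682528  0.20140926] [-0.294  0.325  1.497  0.     1.319  0.948] [ 0.011 -0.009  0.004 -0.    -0.     0.003]
```

View pics/w2.png

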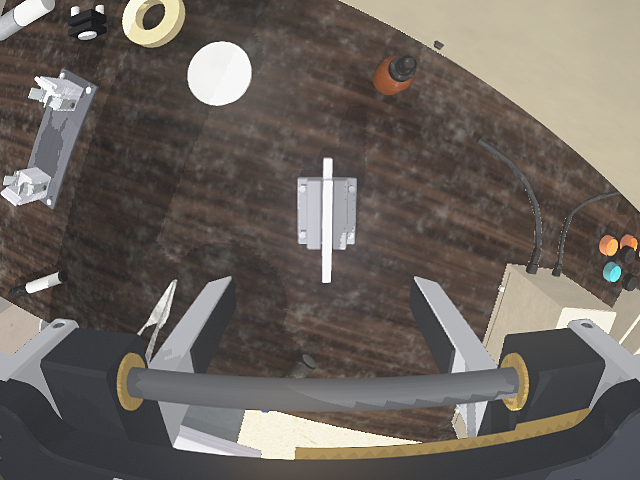

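View pics/w1z.png

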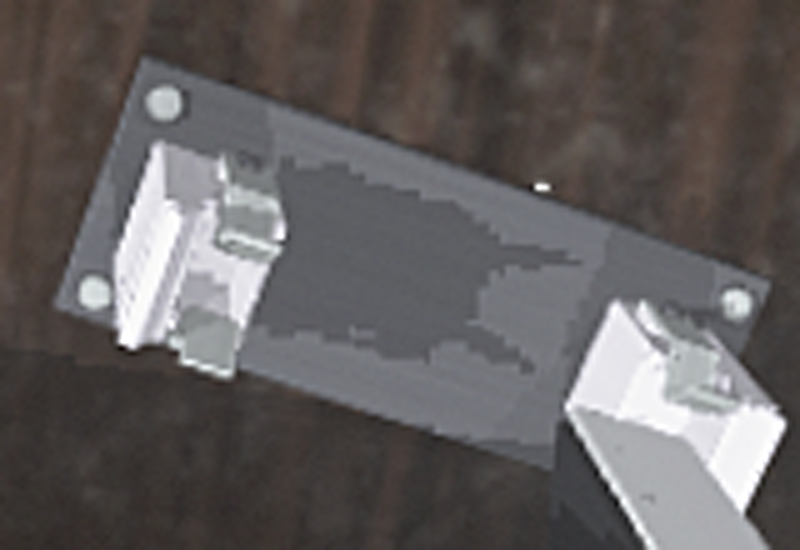

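```bash
python3 - <<'E'
from h import *
im=cv2.imread("pics/w2.png"); hsv=cv2.cvtColor(im,cv2.COLOR_BGR2HSV)
m=((hsv[...,2]>225)&(hsv[...,1]<30)).astype(np.uint8); m[:150]=0;m[290:]=0;m[:,:315]=0;m[:,340:]=0
n,l,st,ce=cv2.connectedComponentsWithStats(m);i=1+np.argmax(st[1:,4]);print(st[i],ce[i])
def C(f):
    z=np.load(f);return cam("wrist",{"tcp_pos":z["p"],"tcp_rot":z["r"]})
c=C("w2.npz");
ys,xs=np.where(l==i)
for r in (160,165,180,200,230,260,275,281): print(r,xs[ys==r].min(),xs[ys==r].max(),end="; ")
print()
y0,y1=ys.min(),ys.max()
A=onplane(c,xs[ys==y0+3].mean(),y0,.043);B=onplane(c,xs[ys==y1-3].mean(),y1+1,.043)
print(A,B,np.linalg.norm(A-B),(A+B)/2,np.degrees(np.arctan2(*(A-B)[[1,0]])))
A=onplane(c,xs[ys==185].mean(),185,.06);B=onplane(c,xs[ys==255].mean(),255,.06)
print("top",A,B,(A+B)/2,np.degrees(np.arctan2(*(A-B)[[1,0]])))
M=R.from_rotvec(np.load("w2.npz")["r"]).as_matrix();print("tooly",np.degrees(np.arctan2(M[1,1],M[0,1])))
c=C("w1.npz")
P=[onplane(c,300+x/5,195+y/5,.007) for x,y in [(163,102),(94,294),(738,302)]]
for p in P:print(p.round(4))
d=P[0]-P[2];print(np.linalg.norm(d),np.degrees(np.arctan2(d[1],d[0])),"center",(P[1]+P[2])/2,np.linalg.norm(P[1]-P[0]))
E
```

```text
[322 180  11 103 909] [326.78437844 230.26842684]Traceback (most recent call last):
  File "<stdin>", line 9, in <module>
    return umr_minimum(a, axis, None, out, keepdims, initial, where)
ValueError: zero-size array to reduction operation minimum which has no identity
```

```bash
python3 - <<'E'
from h import *
im=cv2.imread("pics/w2.png"); cv2.imwrite("pics/w2z.png",cv2.resize(im[150:290,290:370],None,fx=4,fy=4,interpolation=cv2.INTER_CUBIC))
hsv=cv2.cvtColor(im,cv2.COLOR_BGR2HSV)
for r in (156,157,158,159,160,162,200,230,260,278,280,282,283,284): print(r,hsv[r,320:336,2])
def C(f):
    z=np.load(f);return cam("wrist",{"tcp_pos":z["p"],"tcp_rot":z["r"]})
c=C("w1.npz")
P=[onplane(c,300+x/5,195+y/5,.007) for x,y in [(163,102),(94,294),(738,302)]]
for p in P:print(p.round(4))
d=P[0]-P[2];print(np.linalg.norm(d),np.degrees(np.arctan2(d[1],d[0])),"center",(P[1]+P[2])/2,np.linalg.norm(P[1]-P[0]))
M=R.from_rotvec(np.load("w2.npz")["r"]).as_matrix();print("tooly",np.degrees(np.arctan2(M[1,1],M[0,1])))
E
```

```text
156 [80 81 81 79 72 69 70 71 67 71 73 78 78 83 86 87]
157 [ 82  79  77  79 129 123 121 122 123 124 104  77  73  79  83  87]
158 [ 77  76  80 122 212 212 213 199 200 198 203 160  92  76  84  87]
159 [ 78  75  73 164 255 255 255 255 255 255 255 255 166  71  86  89]
160 [ 77  74  68 179 255 253 250 250 250 250 254 255 180  69  85  86]
162 [ 76  70  73 200 255 250 248 247 247 248 252 255 168  68  79  85]
200 [168 133 172 255 251 248 247 247 247 247 250 255 191 127 162 177]
230 [162 125 216 255 249 247 247 247 247 248 251 255 124 152 171 172]
260 [116 109 221 255 249 247 247 247 247 250 255 191  96 108 109 108]
278 [ 87  82 222 255 249 247 247 247 248 255 255  52  75  86  87  86]
280 [ 82  78 223 255 251 249 249 249 251 255 255  57  76  81  84  85]
282 [ 72  75 143 255 245 246 247 245 224 184 129  72  81  82  86  89]
283 [74 69 64 57 53 53 56 59 63 69 73 78 83 84 83 88]
284 [74 73 73 73 70 72 74 74 76 77 80 83 85 85 85 88]
[0.4679 0.2504 0.007 ]
[0.458  0.2029 0.007 ]
[0.6137 0.22   0.007 ]
0.14891048526220357 168.2286352040991 center [0.5358648  0.21143853 0.007     ] 0.04854135293460541
tooly -71.19158860334225
```

View pics/w2z.png

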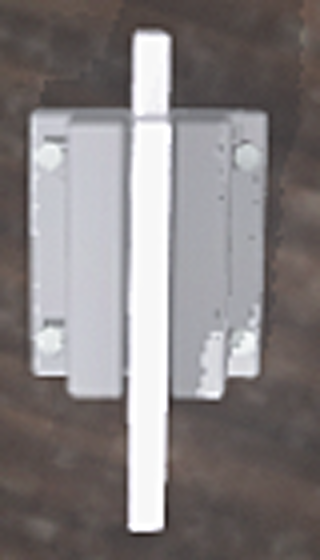

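```bash
python3 - <<'E'
from h import *
z=np.load("w2.npz");c=cam("wrist",{"tcp_pos":z["p"],"tcp_rot":z["r"]})
A=onplane(c,328.3,157.7,.043);B=onplane(c,327,282.7,.043)
print(A,B,np.linalg.norm(A-B),(A+B)/2,np.degrees(np.arctan2(*(A-B)[[1,0]])))
A=onplane(c,328.2,190,.06);B=onplane(c,327.2,255,.06)
print("top",A,B,np.degrees(np.arctan2(*(A-B)[[1,0]])))
u=np.array([np.cos(np.radians(18)),np.sin(np.radians(18))]);n=np.array([-u[1],u[0]])
for p in (A,B): print((p[:2]-[.547,-.131])@n,(z["p"][:2]-[.547,-.131])@n,(z["p"][:2]-[.547,-.131])@u)
E
```

```text
[ 0.60517647 -0.11274023  0.043     ] [ 0.49049979 -0.15081044  0.043     ] 0.1208308011453935 [ 0.54783813 -0.13177533  0.043     ] 18.36506807436151
top [ 0.57942447 -0.12120209  0.06      ] [ 0.52299967 -0.139636    0.06      ] 18.092148548575164
-0.0007013460127805252 0.004498463216975083 -0.0003351551303802566
-0.0007968138310604628 0.004498463216975083 -0.0003351551303802566
```

Call:
arm_command(
  targets=[
    {"linear": [0.06, -0.12, -0.8], "twist": [0, 0, -0.06], "jaw": 0},
    {"linear": [0, 0, -0.8], "twist": [0, 0, 0], "jaw": 0},
    {"linear": [0, 0, -0.8], "twist": [0, 0, 0], "jaw": 0},
    {"linear": [0, 0, -0.8], "twist": [0, 0, 0], "jaw": 0},
    {"linear": [0, 0, -0.8], "twist": [0, 0, 0], "jaw": 0},
    {"linear": [0, 0, -0.2], "twist": [0, 0, 0], "jaw": 0.5},
    {"linear": [0, 0, 0], "twist": [0, 0, 0], "jaw": 0.5},
    {"linear": [0, 0, 0], "twist": [0, 0, 0], "jaw": 0.8},
  ],
  squeeze=15,
)

```text
time_s: 3.75
tcp_pos: [0.5484, -0.1329, 0.0349]
tcp_rot: [3.102, 0.493, 0.003]
ft_force: [0.5, -0.0, -0.7]
finger_gap: 0.0676
```

Call:
arm_command(
  targets=[
    {"linear": [0, 0, 0], "twist": [0, 0, 0], "jaw": 0.85},
    {"linear": [0, 0, 0], "twist": [0, 0, 0], "jaw": 1},
    {"linear": [0, 0, 0], "twist": [0, 0, 0], "jaw": 1},
    {"linear": [0, 0, 0], "twist": [0, 0, 0], "jaw": 1},
    {"linear": [0, 0, 0], "twist": [0, 0, 0], "jaw": 1},
  ],
  squeeze=15,
)

```text
time_s: 4.38
tcp_pos: [0.5477, -0.133, 0.0334]
tcp_rot: [-3.103, -0.492, 0.0]
ft_force: [0.7, 0.3, 1.0]
finger_gap: 0.0177
```

Call:
arm_command(
  targets=[
    {"linear": [0, 0, 0], "twist": [0, 0, 0], "jaw": 1},
    {"linear": [0, 0, 0], "twist": [0, 0, 0], "jaw": 1},
    {"linear": [0, 0, 0], "twist": [0, 0, 0], "jaw": 1},
  ],
  squeeze=25,
)

```text
time_s: 4.75
tcp_pos: [0.5474, -0.1322, 0.0332]
tcp_rot: [-3.101, -0.492, 0.001]
ft_force: [-1.9, 5.0, -0.1]
finger_gap: 0.0077
```

Call:
arm_command(
  targets=[
    {"linear": [0, 0, 0.2], "twist": [0, 0, 0], "jaw": 1},
    {"linear": [0, 0, 0.4], "twist": [0, 0, 0], "jaw": 1},
    {"linear": [0, 0, 0.5], "twist": [0, 0, 0], "jaw": 1},
    {"linear": [0, 0, 0.6], "twist": [0, 0, 0], "jaw": 1},
    {"linear": [0, 0, 0.6], "twist": [0, 0, 0], "jaw": 1},
    {"linear": [0, 0, 0.4], "twist": [0, 0, 0], "jaw": 1},
    {"linear": [0, 0, 0], "twist": [0, 0, 0], "jaw": 1},
  ],
)

```text
time_s: 5.62
tcp_pos: [0.5483, -0.1333, 0.1429]
tcp_rot: [3.101, 0.492, 0.004]
ft_force: [0.5, 0.7, -2.7]
finger_gap: 0.0076
```

```bash
python3 - <<'E'
from h import *
s=monitor.get_state();print(s["tcp_pos"],s["qpos"].round(3))
np.savez("w3.npz",p=s["tcp_pos"],r=s["tcp_rot"])
cv2.imwrite("pics/w3.png",camera("wrist")[:,:,::-1])
cv2.imwrite("pics/side3.png",camera("side")[:,:,::-1])
E
```

```text
[ 0.54828474 -0.13331541  0.14288128] [-0.303  0.387  1.555 -0.     1.197  0.953]
```

View pics/w3.png

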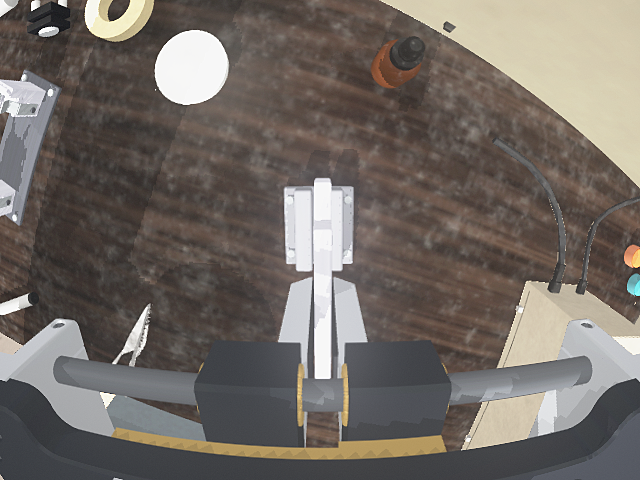

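View pics/side3.png

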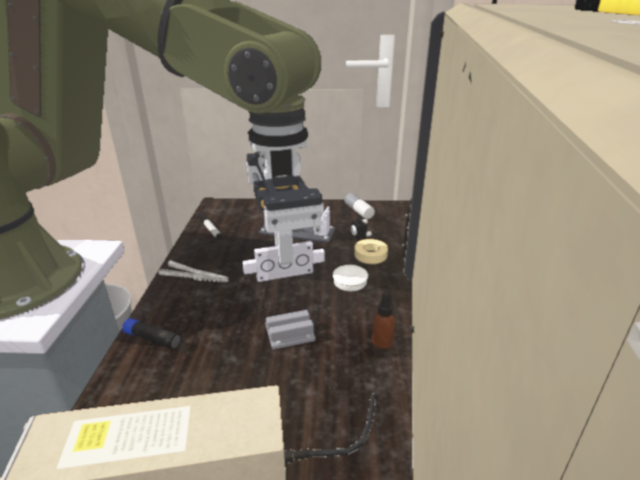

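Call:
arm_command(
  targets=[
    {"linear": [-0.06, 0.54, 0], "twist": [0, 0, 0.95], "jaw": 1},
    {"linear": [-0.06, 0.54, 0], "twist": [0, 0, 0.95], "jaw": 1},
    {"linear": [-0.06, 0.54, 0], "twist": [0, 0, 0.95], "jaw": 1},
    {"linear": [-0.06, 0.54, 0], "twist": [0, 0, 0.95], "jaw": 1},
    {"linear": [-0.06, 0.54, 0], "twist": [0, 0, 0.95], "jaw": 1},
    {"linear": [-0.06, 0.54, 0], "twist": [0, 0, 0.95], "jaw": 1},
    {"linear": [-0.06, 0.54, 0], "twist": [0, 0, 0.95], "jaw": 1},
    {"linear": [-0.06, 0.54, 0], "twist": [0, 0, 0.95], "jaw": 1},
  ],
)

```text
time_s: 6.72
tcp_pos: [0.528, 0.0405, 0.1404]
tcp_rot: [-2.135, -2.303, 0.002]
ft_force: [-0.2, -0.4, -2.2]
finger_gap: 0.0075
```

Call:
arm_command(
  targets=[
    {"linear": [0, 0, 0], "twist": [0.07, -0.99, 0], "jaw": 1},
    {"linear": [0, 0, 0], "twist": [0.07, -0.99, 0], "jaw": 1},
    {"linear": [0, 0, 0], "twist": [0.07, -0.99, 0], "jaw": 1},
    {"linear": [0, 0, 0], "twist": [0.07, -0.99, 0], "jaw": 1},
    {"linear": [0, 0, 0], "twist": [0, 0, 0], "jaw": 1},
    {"linear": [0, 0, 0], "twist": [0, 0, 0], "jaw": 1},
  ],
)

```text
time_s: 7.48
tcp_pos: [0.529, 0.04, 0.1416]
tcp_rot: [1.765, 1.894, 0.681]
ft_force: [-0.0, -0.0, -0.9]
finger_gap: 0.0079
```

```bash
python3 - <<'E'
from h import *
s=monitor.get_state();print(s["tcp_pos"],s["qpos"].round(3));print(R.from_rotvec(s["tcp_rot"]).as_matrix().round(3))
cv2.imwrite("pics/side4.png",camera("side")[:,:,::-1])
E
```

```text
[0.52904605 0.039995   0.14162266] [-0.025  0.041  2.154  0.236  0.267 -0.302]
[[-0.071  0.77   0.635]
 [ 0.997  0.054  0.046]
 [ 0.001  0.636 -0.771]]
```

View pics/side4.png

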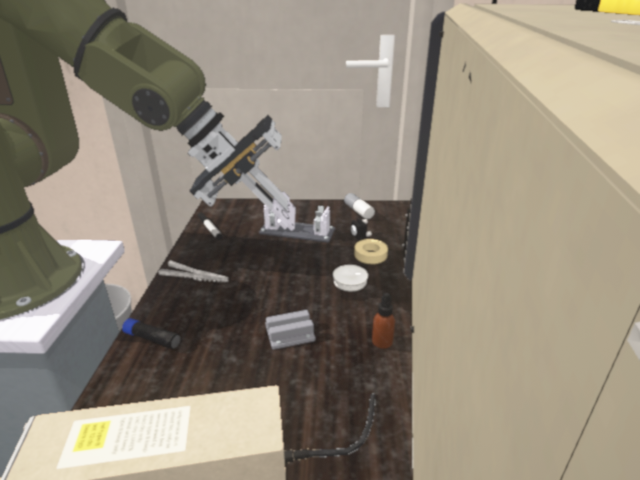

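Call:
arm_command(
  targets=[
    {"linear": [0, 0, -0.7], "twist": [0, 0, 0], "jaw": 1},
    {"linear": [0, 0, -0.7], "twist": [0, 0, 0], "jaw": 1},
    {"linear": [0, 0, -0.7], "twist": [0, 0, 0], "jaw": 1},
    {"linear": [0, 0, -0.4], "twist": [0, 0, 0], "jaw": 1},
    {"linear": [0, 0, -0.3], "twist": [0, 0, 0], "jaw": 1},
    {"linear": [0, 0, 0], "twist": [0, 0, 0], "jaw": 1},
    {"linear": [0, 0, 0], "twist": [0, 0, 0], "jaw": 1},
  ],
)

```text
time_s: 8.4
tcp_pos: [0.5306, 0.0442, 0.0608]
tcp_rot: [1.758, 1.898, 0.704]
ft_force: [0.0, 0.7, -1.1]
finger_gap: 0.0083
```

```bash
python3 - <<'E'
from h import *
s=monitor.get_state();print(s["tcp_pos"],s["qpos"].round(3),s["ft_force"]);print(R.from_rotvec(s["tcp_rot"]).as_matrix().round(3))
im=np.hstack([camera("side")[150:350,180:380],camera("scene")[180:380,240:440]])[:,:,::-1]
cv2.imwrite("pics/s5.png",cv2.resize(im,None,fx=2,fy=2,interpolation=cv2.INTER_CUBIC))
E
```

```text
[0.53064254 0.04418809 0.06083135] [-0.025  0.229  2.204  1.401  0.078 -1.474] [ 0.04220934  0.74054308 -1.12836696]
[[-0.081  0.764  0.641]
 [ 0.997  0.054  0.061]
 [ 0.012  0.643 -0.765]]
```

View pics/s5.png

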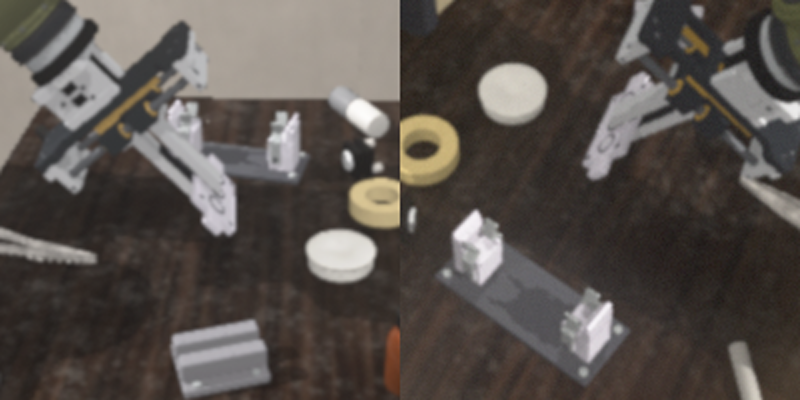

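Call:
arm_command(
  targets=[
    {"linear": [0, -0.05, 0.4], "twist": [-0.02, 0.3, 0], "jaw": 1},
    {"linear": [0, -0.05, 0.4], "twist": [-0.02, 0.4, 0], "jaw": 1},
    {"linear": [0, 0, 0.4], "twist": [-0.02, 0.4, 0], "jaw": 1},
    {"linear": [0, 0, 0.3], "twist": [-0.02, 0.4, 0], "jaw": 1},
    {"linear": [0, 0, 0], "twist": [0, 0, 0], "jaw": 1},
    {"linear": [0, 0, 0], "twist": [0, 0, 0], "jaw": 1},
  ],
)

```text
time_s: 9.25
tcp_pos: [0.5339, 0.0563, 0.0953]
tcp_rot: [1.84, 2.017, 0.644]
ft_force: [0.1, 0.5, -2.4]
finger_gap: 0.0079
```

```bash
python3 - <<'E'
from h import *
s=monitor.get_state();print(s["tcp_pos"],s["qpos"].round(3),s["joint_vel"].round(3));print(R.from_rotvec(s["tcp_rot"]).as_matrix().round(3))
E
```

```text
[0.53388234 0.05632101 0.09529621] [-0.022  0.167  2.094  0.356  0.34  -0.417] [-0.001  0.007  0.006 -0.008  0.004  0.008]
[[-0.108  0.841  0.53 ]
 [ 0.993  0.061  0.105]
 [ 0.056  0.538 -0.841]]
```

```bash
cat >> h.py <<'E'
def need(P,yaw,tilt,s=None):
    """yaw=angle(deg) of tool y horizontally, tilt=deg outward along tool y; prints units"""
    s=s or monitor.get_state()
    a=np.radians(yaw);t=np.array([-np.sin(a),np.cos(a),0]);r=np.array([np.cos(a),np.sin(a),0])
    M0=np.stack([t,r,np.array([0,0,-1.])],1)
    M=R.from_rotvec(-t*np.radians(tilt))*R.from_matrix(M0)
    w=(M*R.from_rotvec(s["tcp_rot"]).inv()).as_rotvec()
    print("lin units",((np.array(P)-s["tcp_pos"])/.04).round(3),"twist units",(np.degrees(w)/10).round(3))
E
python3 - <<'E'
from h import *
need([.53,.04,.095],4.3,25)
E
```

```text
lin units [-0.097 -0.408 -0.007] twist units [-0.386  0.726 -0.167]
```

Call:
arm_command(
  targets=[
    {"linear": [-0.05, -0.2, 0], "twist": [-0.2, 0.36, -0.08], "jaw": 1},
    {"linear": [-0.05, -0.2, 0], "twist": [-0.19, 0.36, -0.09], "jaw": 1},
    {"linear": [0, 0, 0], "twist": [0, 0, 0], "jaw": 1},
    {"linear": [0, 0, 0], "twist": [0, 0, 0], "jaw": 1},
  ],
)

```text
time_s: 9.75
tcp_pos: [0.5297, 0.0406, 0.0951]
tcp_rot: [1.91, 2.059, 0.457]
ft_force: [1.0, -0.9, -2.2]
finger_gap: 0.0077
```

```bash
python3 - <<'E'
from h import *
s=monitor.get_state();print(s["tcp_pos"],s["qpos"].round(3),s["joint_vel"].round(3));print(R.from_rotvec(s["tcp_rot"]).as_matrix().round(3))
need([.53,.04,.095],4.3,25)
E
```

```text
[0.52974487 0.04057955 0.09510027] [-0.011  0.186  2.018  0.076  0.503 -0.145] [-0.001 -0.002 -0.003 -0.017  0.009  0.016]
[[-0.075  0.903  0.422]
 [ 0.997  0.068  0.032]
 [ 0.     0.423 -0.906]]
lin units [ 0.006 -0.014 -0.003] twist units [-0.001  0.004 -0.   ]
```

Call:
arm_command(
  targets=[
    {"linear": [0, 0, -0.5], "twist": [0, 0, 0], "jaw": 1},
    {"linear": [0, 0, -0.5], "twist": [0, 0, 0], "jaw": 1},
    {"linear": [0, 0, -0.4], "twist": [0, 0, 0], "jaw": 1},
    {"linear": [0, 0, -0.2], "twist": [0, 0, 0], "jaw": 1},
    {"linear": [0, 0, -0.12], "twist": [0, 0, 0], "jaw": 1},
    {"linear": [0, 0, 0], "twist": [0, 0, 0], "jaw": 1},
    {"linear": [0, 0, 0], "twist": [0, 0, 0], "jaw": 1},
  ],
)

```text
time_s: 10.62
tcp_pos: [0.5306, 0.0402, 0.0276]
tcp_rot: [1.91, 2.058, 0.456]
ft_force: [-1.3, -0.9, -2.1]
finger_gap: 0.008
```

```bash
python3 - <<'E'
from h import *
s=monitor.get_state();print(s["tcp_pos"],s["qpos"].round(3),s["ft_force"])
need([.53,.04,.025],4.3,25)
im=np.hstack([camera("side")[150:350,180:380],camera("scene")[180:380,240:440]])[:,:,::-1]
cv2.imwrite("pics/s6.png",cv2.resize(im,None,fx=2,fy=2,interpolation=cv2.INTER_CUBIC))
E
```

```text
[0.5305572  0.04015262 0.02758204] [-0.011  0.323  2.052  0.107  0.332 -0.179] [-1.25653833 -0.87948673 -2.06643707]
lin units [-0.014 -0.004 -0.065] twist units [0.007 0.008 0.005]
```

View pics/s6.png

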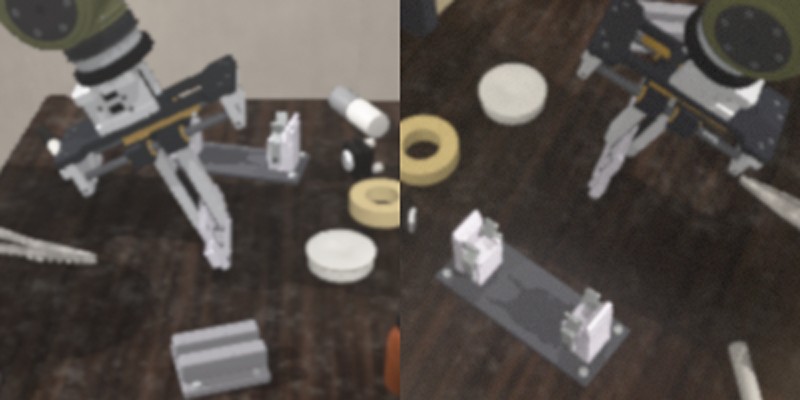

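Call:
arm_command(
  targets=[
    {"linear": [0, 0, -0.06], "twist": [0, 0, 0], "jaw": 1},
    {"linear": [0, 0, 0], "twist": [0, 0, 0], "jaw": 1},
    {"linear": [0, 0, 0], "twist": [0, 0, 0], "jaw": 0.8},
    {"linear": [0, 0, 0], "twist": [0, 0, 0], "jaw": 0.7},
    {"linear": [0, 0, 0], "twist": [0, 0, 0], "jaw": 0.6},
    {"linear": [0, 0, 0], "twist": [0, 0, 0], "jaw": 0.5},
    {"linear": [0, 0, 0], "twist": [0, 0, 0], "jaw": 0.5},
    {"linear": [0, 0, 0], "twist": [0, 0, 0], "jaw": 0.5},
  ],
)

```text
time_s: 11.72
tcp_pos: [0.5303, 0.0401, 0.0247]
tcp_rot: [1.91, 2.058, 0.455]
ft_force: [-0.2, -0.6, -0.7]
finger_gap: 0.0471
```

```bash
python3 - <<'E'
from h import *
s=monitor.get_state();print(s["tcp_pos"],s["qpos"].round(3),s["ft_force"])
im=np.hstack([camera("side")[150:350,180:380],camera("scene")[180:380,240:440]])[:,:,::-1]
cv2.imwrite("pics/s7.png",cv2.resize(im,None,fx=2,fy=2,interpolation=cv2.INTER_CUBIC))
E
```

```text
[0.53030158 0.04010924 0.02469653] [-0.011  0.329  2.053  0.109  0.326 -0.181] [-0.16551434 -0.56619139 -0.7084196 ]
```

View pics/s7.png

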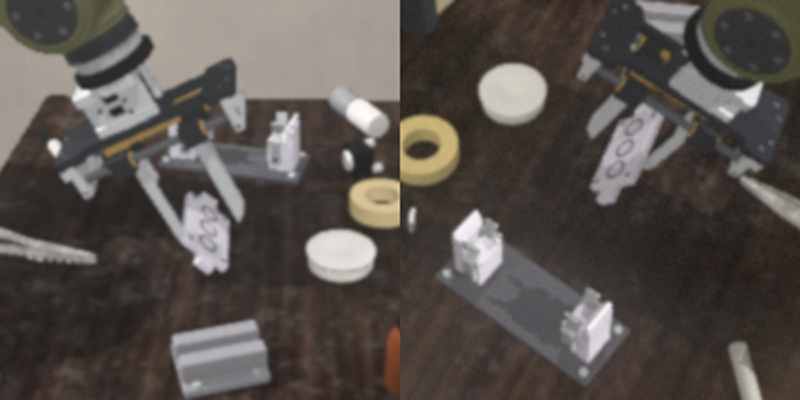

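Call:
arm_command(
  targets=[
    {"linear": [-0.12, 0, 0.06], "twist": [0, 0, 0], "jaw": 0.4},
    {"linear": [-0.12, 0, 0.06], "twist": [0, 0, 0], "jaw": 0.3},
    {"linear": [-0.12, 0, 0.06], "twist": [0, 0, 0], "jaw": 0.2},
    {"linear": [-0.12, 0, 0.06], "twist": [0, 0, 0], "jaw": 0.1},
    {"linear": [-0.12, 0, 0.04], "twist": [0, 0, 0], "jaw": 0},
    {"linear": [-0.12, 0, 0], "twist": [0, 0, 0], "jaw": 0},
    {"linear": [0, 0, 0], "twist": [0, 0, 0], "jaw": 0},
  ],
)

```text
time_s: 12.7
tcp_pos: [0.5012, 0.0401, 0.0359]
tcp_rot: [1.91, 2.058, 0.455]
ft_force: [1.1, 0.5, -0.5]
finger_gap: 0.0939
```

```bash
python3 - <<'E'
from h import *
s=monitor.get_state();print(s["tcp_pos"],s["qpos"].round(3),s["ft_force"])
im=np.hstack([camera("side")[150:350,180:380],camera("scene")[180:380,240:440]])[:,:,::-1]
cv2.imwrite("pics/s8.png",cv2.resize(im,None,fx=2,fy=2,interpolation=cv2.INTER_CUBIC))
E
```

```text
[0.50122596 0.04012409 0.03586676] [-0.012  0.252  2.123  0.108  0.333 -0.181] [ 1.05824866  0.54361442 -0.52421066]
```

View pics/s8.png

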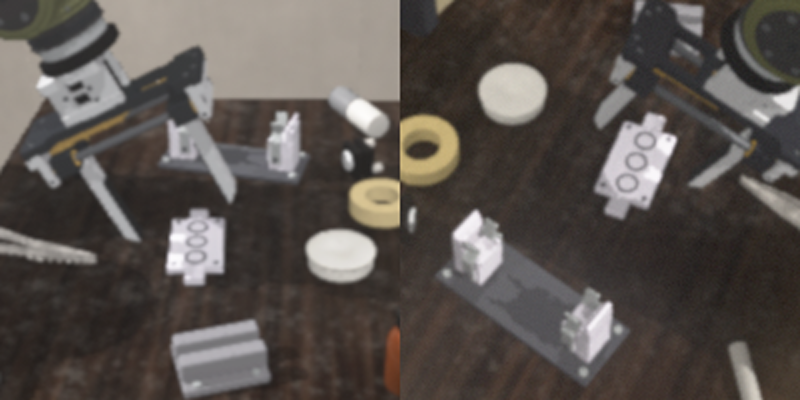

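Call:
arm_command(
  targets=[
    {"linear": [0, 0, 0.7], "twist": [0, 0, 0], "jaw": 0},
    {"linear": [0, 0, 0.8], "twist": [-0.06, 0.83, 0], "jaw": 0},
    {"linear": [0.2, 0, 0.8], "twist": [-0.06, 0.83, 0], "jaw": 0},
    {"linear": [0.2, 0, 0.6], "twist": [-0.06, 0.83, 0], "jaw": 0},
    {"linear": [0, 0, 0], "twist": [0, 0, 0], "jaw": 0},
    {"linear": [0, 0, 0], "twist": [0, 0, 0], "jaw": 0},
  ],
)

```text
time_s: 13.55
tcp_pos: [0.5169, 0.0402, 0.1497]
tcp_rot: [2.135, 2.301, 0.005]
ft_force: [0.4, -0.4, -0.2]
finger_gap: 0.0937
```

```bash
python3 - <<'E'
from h import *
s=monitor.get_state();print(s["tcp_pos"],s["qpos"].round(3))
np.savez("w4.npz",p=s["tcp_pos"],r=s["tcp_rot"])
im=camera("wrist")[:,:,::-1];cv2.imwrite("pics/w4.png",im)
im=camera("scene")[:,:,::-1];cv2.imwrite("pics/sc4.png",im)
E
```

```text
[0.51693267 0.04023644 0.14970087] [ 0.007  0.282  1.68   0.     1.176 -0.068]
```

View pics/w4.png

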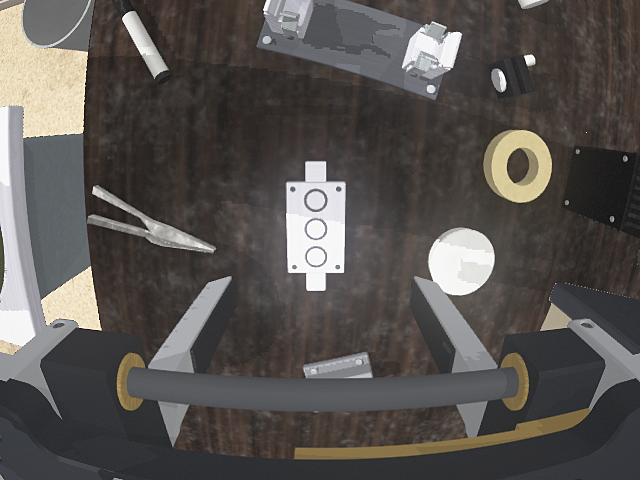

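```bash
cat > plate.py <<'E'
from h import *
def plate(imf,stf,box,z,thr=185):
    im=cv2.imread(imf);q=np.load(stf);c=cam("wrist",{"tcp_pos":q["p"],"tcp_rot":q["r"]})
    x0,y0,x1,y1=box
    m=np.zeros(im.shape[:2],np.uint8); m[y0:y1,x0:x1]=(im[y0:y1,x0:x1].min(2)>thr)*255
    cn=max(cv2.findContours(m,cv2.RETR_EXTERNAL,cv2.CHAIN_APPROX_NONE)[0],key=cv2.contourArea)
    W=np.array([onplane(c,*p[0],z)[:2] for p in cn],np.float32)
    r=cv2.minAreaRect(W*1000);print("rect",r)
    # filled area centroid
    M=cv2.moments((W*1e4).reshape(-1,1,2));print("centroid",M["m10"]/M["m00"]/1e4,M["m01"]/M["m00"]/1e4)
    return cn,W
if __name__=="__main__":
    plate("pics/w4.png","w4.npz",(270,150,365,300),.008)
    s=monitor.get_state();M=R.from_rotvec(s["tcp_rot"]).as_matrix();print(np.degrees(np.arctan2(M[1,1],M[0,1])))
E
python3 plate.py
```

```text
rect ((511.7449951171875, 38.206459045410156), (51.894718170166016, 118.56124114990234), 4.112795829772949)
centroid 0.5118972816545142 0.038110013399161785
4.273617694420447
```

Call:
arm_command(
  targets=[
    {"linear": [-0.12, -0.05, -0.7], "twist": [0, 0, 0], "jaw": 0},
    {"linear": [0, 0, -0.8], "twist": [0, 0, 0], "jaw": 0},
    {"linear": [0, 0, -0.8], "twist": [0, 0, 0], "jaw": 0},
    {"linear": [0, 0, -0.7], "twist": [0, 0, 0], "jaw": 0},
    {"linear": [0, 0, -0.4], "twist": [0, 0, 0], "jaw": 0},
    {"linear": [0, 0, -0.2], "twist": [0, 0, 0], "jaw": 0.2},
    {"linear": [0, 0, 0], "twist": [0, 0, 0], "jaw": 0.2},
    {"linear": [0, 0, 0], "twist": [0, 0, 0], "jaw": 0.3},
  ],
)

```text
time_s: 14.65
tcp_pos: [0.5133, 0.0382, 0.0079]
tcp_rot: [2.134, 2.3, 0.006]
ft_force: [0.2, -0.0, 0.7]
finger_gap: 0.0689
```

Call:
arm_command(
  targets=[
    {"linear": [-0.02, 0, -0.1], "twist": [0, 0, 0], "jaw": 0.3},
    {"linear": [0, 0, 0], "twist": [0, 0, 0], "jaw": 0.3},
    {"linear": [0, 0, 0], "twist": [0, 0, 0], "jaw": 0.35},
  ],
)

```text
time_s: 15.02
tcp_pos: [0.512, 0.0382, 0.0032]
tcp_rot: [2.135, 2.301, 0.005]
ft_force: [-0.5, 0.3, 0.0]
finger_gap: 0.0615
```

Call:
arm_command(
  targets=[
    {"linear": [0, 0, -0.03], "twist": [0, 0, 0], "jaw": 0.4},
    {"linear": [0, 0, 0], "twist": [0, 0, 0], "jaw": 0.5},
    {"linear": [0, 0, 0], "twist": [0, 0, 0], "jaw": 0.6},
    {"linear": [0, 0, 0], "twist": [0, 0, 0], "jaw": 0.7},
    {"linear": [0, 0, 0], "twist": [0, 0, 0], "jaw": 0.7},
  ],
  squeeze=25,
)

```text
time_s: 15.65
tcp_pos: [0.5119, 0.0382, 0.0018]
tcp_rot: [2.135, 2.301, 0.004]
ft_force: [-0.1, 0.5, -2.4]
finger_gap: 0.0515
```

Call:
arm_command(
  targets=[
    {"linear": [0, 0, 0], "twist": [0, 0, 0], "jaw": 1},
    {"linear": [0, 0, 0], "twist": [0, 0, 0], "jaw": 1},
  ],
  squeeze=50,
)

```text
time_s: 15.9
tcp_pos: [0.512, 0.0382, 0.0019]
tcp_rot: [2.135, 2.301, 0.005]
ft_force: [0.2, 0.5, -1.6]
finger_gap: 0.051
```

Call:
arm_command(
  targets=[
    {"linear": [0, 0, 0.3], "twist": [0, 0, 0], "jaw": 1},
    {"linear": [0, 0, 0.6], "twist": [0, 0, 0], "jaw": 1},
    {"linear": [0, 0, 0.7], "twist": [0, 0, 0], "jaw": 1},
    {"linear": [0, 0, 0.7], "twist": [0, 0, 0], "jaw": 1},
    {"linear": [0, 0, 0.7], "twist": [0, 0, 0], "jaw": 1},
    {"linear": [0, 0, 0], "twist": [0, 0, 0], "jaw": 1},
    {"linear": [0, 0, 0], "twist": [0, 0, 0], "jaw": 1},
  ],
)

```text
time_s: 16.77
tcp_pos: [0.5115, 0.0382, 0.1212]
tcp_rot: [2.136, 2.301, 0.004]
ft_force: [-0.2, -0.6, -2.4]
finger_gap: 0.0508
```

```bash
python3 - <<'E'
from h import *
s=monitor.get_state();print(s["tcp_pos"],s["qpos"].round(3),s["finger_gap"])
np.savez("w5.npz",p=s["tcp_pos"],r=s["tcp_rot"])
im=camera("wrist")[:,:,::-1];cv2.imwrite("pics/w5.png",im)
E
```

```text
[0.51153924 0.03818062 0.12122833] [ 0.003  0.305  1.723  0.     1.111 -0.072] 0.05081688217454272
```

View pics/w5.png

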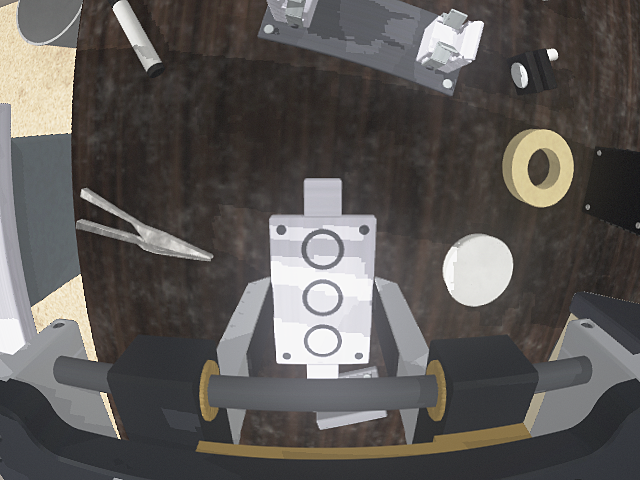

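```bash
python3 - <<'E'
from h import *
q=np.load("w5.npz");c=cam("wrist",{"tcp_pos":q["p"],"tcp_rot":q["r"]})
M=R.from_rotvec(q["r"]).as_matrix()
im=cv2.imread("pics/w5.png");cv2.imwrite("pics/w5z.png",cv2.resize(im[165:385,260:390],None,fx=2.7,fy=2.7,interpolation=cv2.INTER_CUBIC))
for p in [(322.5,178.3),(271,215),(376,214.5),(369,363),(275.5,363)]:
    print(p,(M.T@(onplane(c,*p,.1273)-q["p"])).round(4))
# refine screws & bracket in this image at z=.007
P=[onplane(c,*p,.007) for p in [(268.5,30),(447,84.5)]]
for p in P: print(p.round(4))
d=P[1]-P[0];print(np.linalg.norm(d),np.degrees(np.arctan2(d[1],d[0])))
q=np.load("w4.npz");c=cam("wrist",{"tcp_pos":q["p"],"tcp_rot":q["r"]})
P=[onplane(c,*p,.007) for p in [(267.5,40.5),(432,89)]]
for p in P: print(p.round(4))
d=P[1]-P[0];print(np.linalg.norm(d),np.degrees(np.arctan2(d[1],d[0])))
E
```

```text
(322.5, 178.3) [ 0.0605  0.0006 -0.0061]
(271, 215) [ 0.0431 -0.024  -0.0061]
(376, 214.5) [ 0.0433  0.0262 -0.006 ]
(369, 363) [-0.0412  0.0266 -0.006 ]
(275.5, 363) [-0.041  -0.0258 -0.0062]
[0.4581 0.2018 0.007 ]
[0.6029 0.1709 0.007 ]
0.1480847779478136 -12.019450510259295
[0.4589 0.2021 0.007 ]
[0.6043 0.1718 0.007 ]
0.14848916912537483 -11.761904432922242
```

View pics/w5z.png

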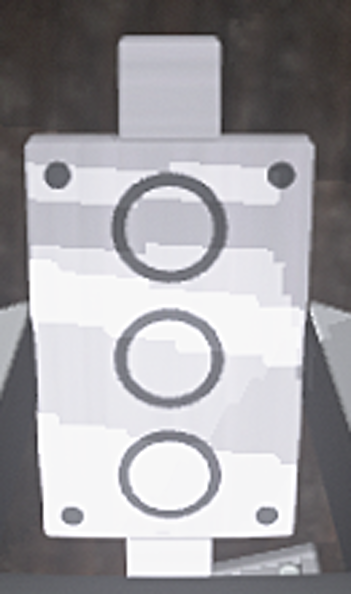

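Call:
arm_command(
  targets=[
    {"linear": [0.08, 0.54, 0], "twist": [0, 0, 0.92], "jaw": 1},
    {"linear": [0.08, 0.54, 0], "twist": [0, 0, 0.92], "jaw": 1},
    {"linear": [0.08, 0.54, 0], "twist": [0, 0, 0.92], "jaw": 1},
    {"linear": [0.08, 0.54, 0], "twist": [0, 0, 0.92], "jaw": 1},
    {"linear": [0.08, 0.54, 0], "twist": [0, 0, 0.92], "jaw": 1},
    {"linear": [0.08, 0.54, 0], "twist": [0, 0, 0.92], "jaw": 1},
    {"linear": [0.08, 0.54, 0], "twist": [0, 0, 0.93], "jaw": 1},
    {"linear": [0.06, 0.53, 0], "twist": [0, 0, 0.93], "jaw": 1},
  ],
)

```text
time_s: 17.82
tcp_pos: [0.5364, 0.2112, 0.1205]
tcp_rot: [-0.318, -3.124, -0.005]
ft_force: [-0.8, -0.3, -2.1]
finger_gap: 0.0513
```

Call:
arm_command(
  targets=[
    {"linear": [0, 0, 0], "twist": [0, 0, 0], "jaw": 1},
    {"linear": [0, 0, -0.4], "twist": [0, 0, 0], "jaw": 1},
    {"linear": [0, 0, -0.2], "twist": [0, 0, 0], "jaw": 1},
    {"linear": [0, 0, 0], "twist": [0, 0, 0], "jaw": 1},
    {"linear": [0, 0, 0], "twist": [0, 0, 0], "jaw": 1},
  ],
)

```text
time_s: 18.45
tcp_pos: [0.5369, 0.2104, 0.0981]
tcp_rot: [0.328, 3.124, 0.006]
ft_force: [-0.6, 0.9, -1.9]
finger_gap: 0.0512
```

```bash
python3 - <<'E'
from h import *
s=monitor.get_state();print(s["tcp_pos"],s["qpos"].round(3),s["finger_gap"])
need([.5363,.2108,.09],78,0)
np.savez("w6.npz",p=s["tcp_pos"],r=s["tcp_rot"])
im=camera("wrist")[:,:,::-1];cv2.imwrite("pics/w6.png",im)
im=camera("scene")[:,:,::-1];cv2.imwrite("pics/sc6.png",cv2.resize(im[240:400,220:400],None,fx=4,fy=3.7,interpolation=cv2.INTER_CUBIC))
E
```

```text
[0.53694608 0.21039054 0.09809744] [ 0.308  0.464  1.558  0.004  1.118 -1.055] 0.05121436442304737
lin units [-0.016  0.01  -0.202] twist units [-0.023  0.007 -0.003]
```

View pics/w6.png

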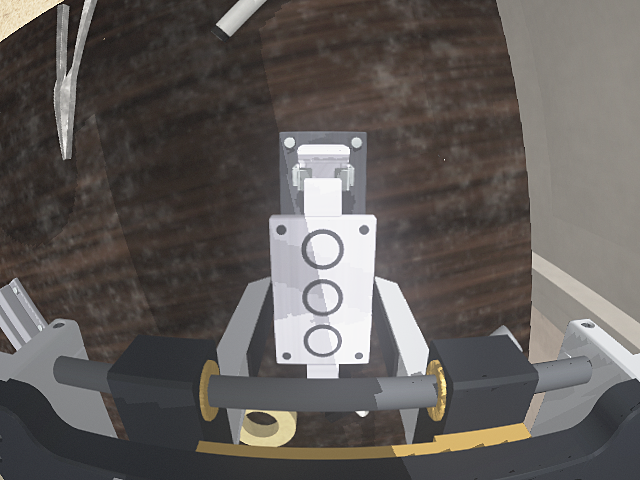

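View pics/sc6.png

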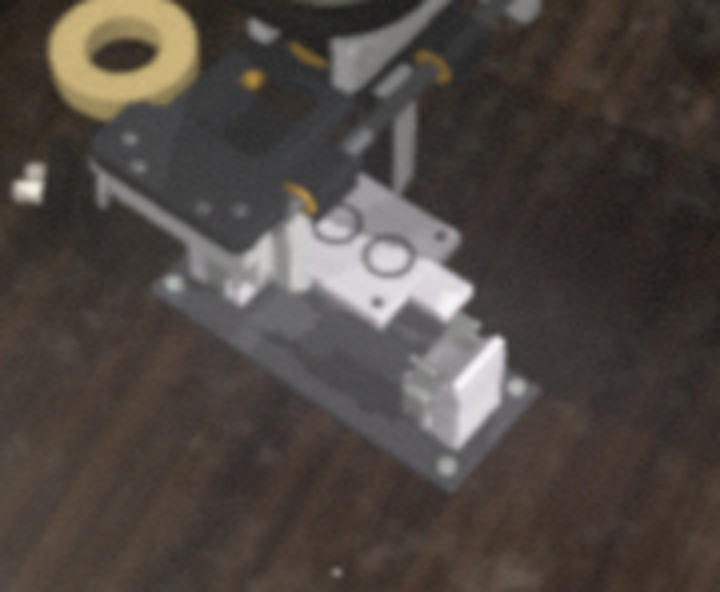

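```bash
python3 - <<'E'
from h import *
im=cv2.imread("pics/w6.png");cv2.imwrite("pics/w6z.png",cv2.resize(im[125:225,265:385],None,fx=6,fy=6,interpolation=cv2.INTER_CUBIC))
E
```

```text
(no output)
```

View pics/w6z.png

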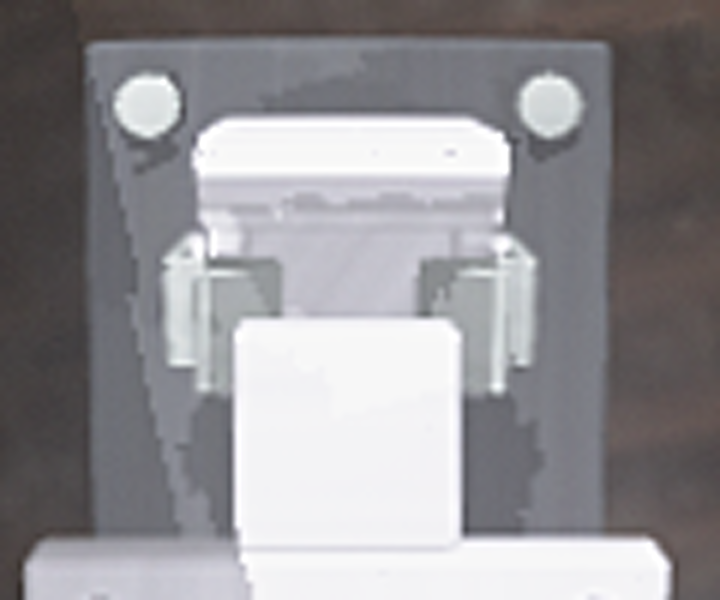

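```bash
python3 - <<'E'
from h import *
q=np.load("w6.npz");c=cam("wrist",{"tcp_pos":q["p"],"tcp_rot":q["r"]})
M=R.from_rotvec(q["r"]).as_matrix();zp=q["p"][2]
def t(x,y,z): return (M.T@(onplane(c,265+x/6,125+y/6,z)-q["p"]))[:2].round(4)
for n,x,y,z in [("scrL",148,104,.007),("scrR",550,104,.007),("baseL",88,42,.006),("baseR",608,42,.006),("earL",236,320,zp+.006),("earR",462,320,zp+.006),("wall topL",196,150,.066),("wallR",510,150,.066),("wall outer",353,118,.066),("wallinner",353,178,.066),("leafL",212,270,.064),("leafR",500,270,.064)]: print(n,t(x,y,z))
E
```

```text
scrL [ 0.0757 -0.0239]
scrR [0.0756 0.0243]
baseL [ 0.0833 -0.0312]
baseR [0.0833 0.0313]
earL [ 0.0605 -0.0089]
earR [0.0605 0.0086]
wall topL [ 0.0723 -0.0144]
wallR [0.0723 0.0151]
wall outer [0.0752 0.0003]
wallinner [0.0696 0.0003]
leafL [ 0.0607 -0.0131]
leafR [0.0607 0.0144]
```

Call:
arm_command(
  targets=[
    {"linear": [0, 0, -0.4], "twist": [0, 0, 0], "jaw": 1},
    {"linear": [0, 0, -0.35], "twist": [0, 0, 0], "jaw": 1},
    {"linear": [0, 0, -0.1], "twist": [0, 0, 0], "jaw": 1},
    {"linear": [0, 0, 0], "twist": [0, 0, 0], "jaw": 1},
  ],
  squeeze=60,
)

```text
time_s: 19.05
tcp_pos: [0.5367, 0.2106, 0.0635]
tcp_rot: [-0.326, -3.124, -0.006]
ft_force: [0.3, 0.8, -1.5]
finger_gap: 0.0509
```

Call:
arm_command(
  targets=[
    {"linear": [0, 0, -0.1], "twist": [0, 0, 0], "jaw": 1},
    {"linear": [0, 0, 0], "twist": [0, 0, 0], "jaw": 1},
  ],
)

```text
time_s: 19.3
tcp_pos: [0.5368, 0.2106, 0.0598]
tcp_rot: [0.326, 3.124, 0.006]
ft_force: [-0.9, 0.0, -2.6]
finger_gap: 0.0511
```

Call:
arm_command(
  targets=[
    {"linear": [0, 0, -0.08], "twist": [0, 0, 0], "jaw": 1},
    {"linear": [0, 0, -0.05], "twist": [0, 0, 0], "jaw": 1},
    {"linear": [0, 0, 0], "twist": [0, 0, 0], "jaw": 1},
  ],
)

```text
time_s: 19.68
tcp_pos: [0.5371, 0.2107, 0.055]
tcp_rot: [0.326, 3.123, 0.007]
ft_force: [0.6, 1.0, 1.7]
finger_gap: 0.0514
```

Call:
arm_command(
  targets=[
    {"linear": [0, 0, -0.08], "twist": [0, 0, 0], "jaw": 1},
    {"linear": [0, 0, 0], "twist": [0, 0, 0], "jaw": 1},
  ],
)

```text
time_s: 19.92
tcp_pos: [0.5371, 0.2106, 0.0516]
tcp_rot: [0.326, 3.123, 0.007]
ft_force: [3.5, -0.3, 0.3]
finger_gap: 0.0511
```

Call:
arm_command(
  targets=[
    {"linear": [0, 0, -0.06], "twist": [0, 0, 0], "jaw": 1},
    {"linear": [0, 0, 0], "twist": [0, 0, 0], "jaw": 1},
  ],
)

```text
time_s: 20.18
tcp_pos: [0.5368, 0.2106, 0.0489]
tcp_rot: [0.326, 3.124, 0.006]
ft_force: [2.0, 1.5, 0.6]
finger_gap: 0.051
```

Call:
arm_command(
  targets=[
    {"linear": [0, 0, -0.06], "twist": [0, 0, 0], "jaw": 1},
    {"linear": [0, 0, 0], "twist": [0, 0, 0], "jaw": 1},
  ],
)

```text
time_s: 20.42
tcp_pos: [0.5366, 0.2106, 0.0464]
tcp_rot: [0.326, 3.124, 0.006]
ft_force: [1.4, 1.9, -1.5]
finger_gap: 0.0512
```

```bash
python3 - <<'E'
from h import *
s=monitor.get_state();print(s["tcp_pos"],s["ft_force"],s["wrist_torque"])
np.savez("w7.npz",p=s["tcp_pos"],r=s["tcp_rot"])
im=camera("wrist")[:,:,::-1];cv2.imwrite("pics/w7.png",cv2.resize(im[125:225,265:385],None,fx=6,fy=6,interpolation=cv2.INTER_CUBIC))
im=camera("scene")[:,:,::-1];cv2.imwrite("pics/sc7.png",cv2.resize(im[240:400,220:400],None,fx=4,fy=3.7,interpolation=cv2.INTER_CUBIC))
E
```

```text
[0.53664879 0.21056876 0.04640938] [ 1.41400809  1.94596016 -1.53887295] [ 0.24956363 -0.26118193  0.0835869 ]
```

View pics/w7.png

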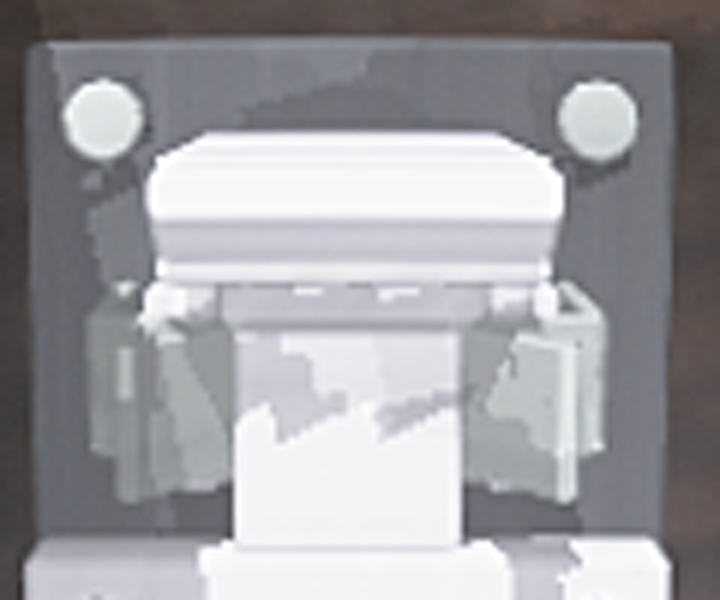

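View pics/sc7.png

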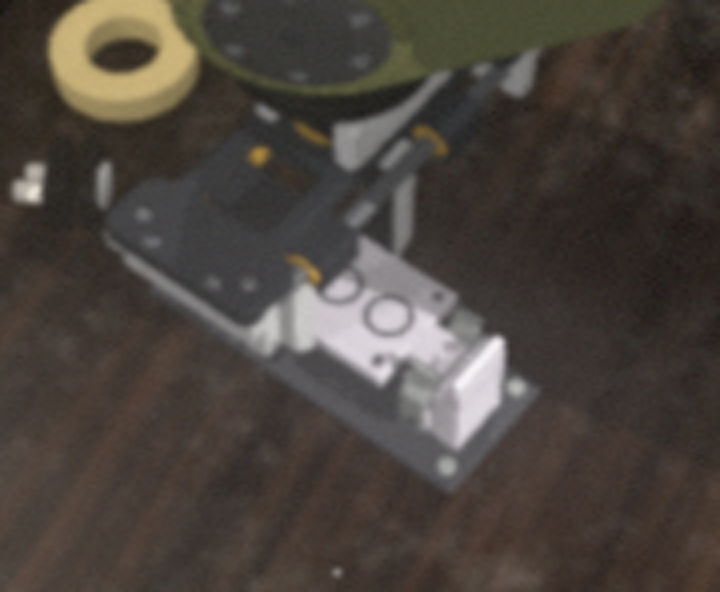

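Call:
arm_command(
  targets=[
    {"linear": [0, 0, -0.06], "twist": [0, 0, 0], "jaw": 1},
    {"linear": [0, 0, 0], "twist": [0, 0, 0], "jaw": 1},
  ],
)

```text
time_s: 20.78
tcp_pos: [0.5367, 0.2106, 0.0441]
tcp_rot: [0.326, 3.124, 0.006]
ft_force: [1.5, -0.0, -0.4]
finger_gap: 0.0509
```

Call:
arm_command(
  targets=[
    {"linear": [0, 0, -0.06], "twist": [0, 0, 0], "jaw": 1},
    {"linear": [0, 0, 0], "twist": [0, 0, 0], "jaw": 1},
  ],
)

```text
time_s: 21.02
tcp_pos: [0.5367, 0.2106, 0.0418]
tcp_rot: [0.326, 3.124, 0.006]
ft_force: [-0.4, 1.0, 2.2]
finger_gap: 0.0511
```

Call:
arm_command(
  targets=[
    {"linear": [0, 0, -0.05], "twist": [0, 0, 0], "jaw": 1},
    {"linear": [0, 0, 0], "twist": [0, 0, 0], "jaw": 1},
  ],
)

```text
time_s: 21.28
tcp_pos: [0.5368, 0.2106, 0.0417]
tcp_rot: [0.326, 3.124, 0.006]
ft_force: [-10.2, -3.3, 23.9]
finger_gap: 0.0513
```

```bash
python3 - <<'E'
from h import *
s=monitor.get_state();print(s["tcp_pos"],s["ft_force"],s["wrist_torque"])
im=camera("wrist")[:,:,::-1];cv2.imwrite("pics/w8.png",cv2.resize(im[125:225,265:385],None,fx=6,fy=6,interpolation=cv2.INTER_CUBIC))
E
```

```text
[0.53679652 0.21060682 0.041671  ] [-10.15585338  -3.32287327  23.90509926] [-0.59171269  2.02393741  0.00755819]
```

View pics/w8.png

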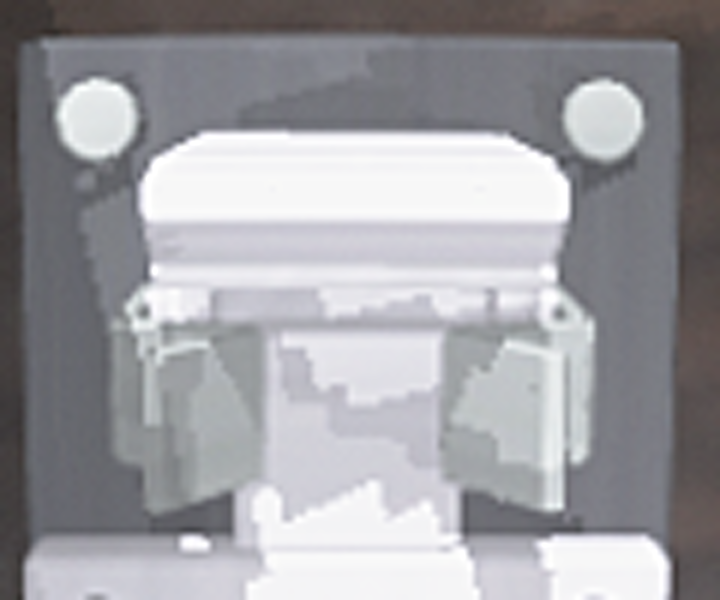

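Call:
arm_command(
  targets=[
    {"linear": [0, 0, 0.03], "twist": [0, 0, 0], "jaw": 1},
    {"linear": [0, 0, 0], "twist": [0, 0, 0], "jaw": 0.4},
    {"linear": [0, 0, 0], "twist": [0, 0, 0], "jaw": 0.3},
    {"linear": [0, 0, 0], "twist": [0, 0, 0], "jaw": 0.2},
    {"linear": [0, 0, 0], "twist": [0, 0, 0], "jaw": 0.2},
  ],
)

```text
time_s: 21.95
tcp_pos: [0.5367, 0.2106, 0.041]
tcp_rot: [0.326, 3.124, 0.006]
ft_force: [-0.4, -0.8, -0.3]
finger_gap: 0.0749
```

Call:
arm_command(
  targets=[
    {"linear": [0, 0, 0.5], "twist": [0, 0, 0], "jaw": 0.2},
    {"linear": [0, 0, 0.8], "twist": [0, 0, 0], "jaw": 0.2},
    {"linear": [0, 0, 0.8], "twist": [0, 0, 0], "jaw": 0.2},
    {"linear": [0.6, -0.2, 0.8], "twist": [0, 0, 0], "jaw": 0.2},
    {"linear": [0.9, -0.2, 0.6], "twist": [0, 0, 0], "jaw": 0.2},
    {"linear": [0.6, 0, 0], "twist": [0, 0, 0], "jaw": 0.2},
    {"linear": [0, 0, 0], "twist": [0, 0, 0], "jaw": 0.2},
  ],
)

```text
time_s: 22.82
tcp_pos: [0.6215, 0.1942, 0.1804]
tcp_rot: [0.328, 3.124, 0.006]
ft_force: [-0.4, 0.7, -0.0]
finger_gap: 0.0751
```

```bash
python3 - <<'E'
from h import *
s=monitor.get_state();print(s["tcp_pos"],s["ft_force"],s["finger_gap"])
np.savez("w9.npz",p=s["tcp_pos"],r=s["tcp_rot"])
cv2.imwrite("pics/w9.png",camera("wrist")[:,:,::-1])
a=camera("scene")[270:380,250:360];b=camera("side")[185:255,250:350]
cv2.imwrite("pics/s9.png",np.hstack([cv2.resize(a,(400,400),interpolation=cv2.INTER_CUBIC),cv2.resize(b,(400,400),interpolation=cv2.INTER_CUBIC)])[:,:,::-1])
E
```

```text
[0.62152083 0.19421825 0.18044453] [-0.35132925  0.74845925 -0.04402016] 0.07510370104055777
```

View pics/w9.png

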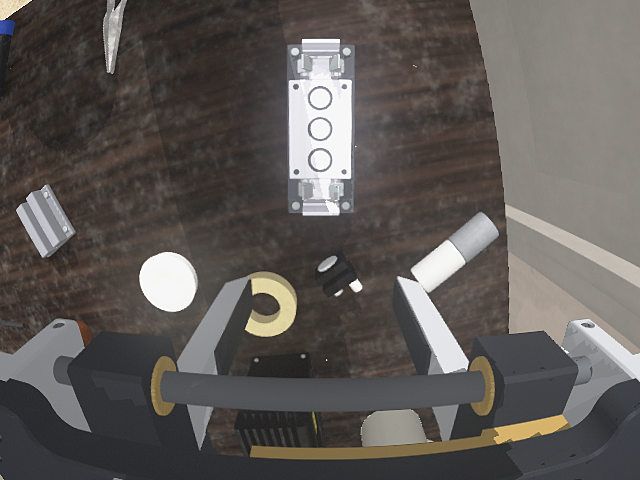

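View pics/s9.png

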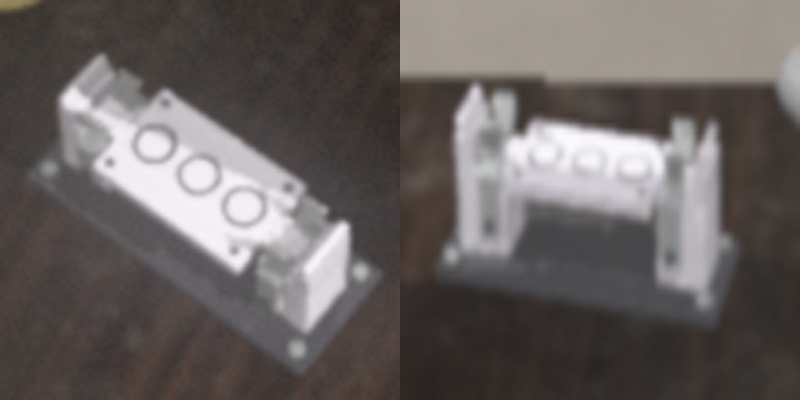

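```bash
python3 - <<'E'
from h import *
im=cv2.imread("pics/w9.png");cv2.imwrite("pics/w9z.png",cv2.resize(im[32:222,280:362],None,fx=3.1,fy=3.1,interpolation=cv2.INTER_CUBIC))
a=cam("scene");b=cam("side")
for p,q in [((155,145),(634,166)),((199,174),(590,161)),((243,206),(545,153)),((166,102),(662,141)),]:
    print(tri(a,(250+p[0]*.275,270+p[1]*.275),b,(250+(q[0]-400)*.25,185+q[1]*.175)))
q=np.load("w9.npz");c=cam("wrist",{"tcp_pos":q["p"],"tcp_rot":q["r"]})
# rings: wrist+scene
for w,p in [((320,98),(243,206)),((320,128.5),(199,174)),((319.5,160),(155,145))]:
    print("ws",tri(c,w,a,(250+p[0]*.275,270+p[1]*.275)))
E
```

```text
(array([0.56145887, 0.20516885, 0.04733598]), np.float64(0.0009904311954197582))
(array([0.53653718, 0.2095832 , 0.04692954]), np.float64(0.0007896846014581829))
(array([0.51098183, 0.21552892, 0.04714536]), np.float64(7.731548428203566e-06))
(array([0.57048454, 0.19125903, 0.06324358]), np.float64(0.01624316717649738))
ws (array([0.51128682, 0.21554807, 0.04684313]), np.float64(0.0005662979960298541))
ws (array([0.53632646, 0.21011177, 0.04763862]), np.float64(0.0008684292452201289))
ws (array([0.56216178, 0.20411828, 0.04485715]), np.float64(0.0010523216756909257))
```

View pics/w9z.png

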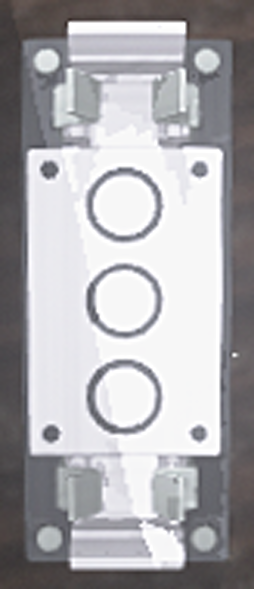

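```bash
python3 - <<'E'
from h import *
a=cv2.imread("pics/scene0.png").astype(int);im=camera("scene")[:,:,::-1].astype(int)
d=np.abs(a-im).max(2)
for n,(x,y) in dict(tape=(251,255),wafer=(296,227),bottle=(312,160),mount=(237,290)).items(): print(n,np.median(d[y-18:y+18,x-18:x+18]),(d[y-18:y+18,x-18:x+18]>60).mean().round(3))
from cell import workorder
print(monitor.get_state()["joint_vel"].round(3)); print(workorder.job_done())
E
```

```text
tape 5.0 0.151
wafer 45.0 0.117
bottle 19.0 0.114
mount 5.0 0.003
[ 0.001 -0.007 -0.005  0.001  0.001 -0.002]
the job is handed in; nothing more can be done
None
```

The carrier is in the bracket with all four clips closed over its ears, and I handed the job in at about 23 s with the gripper clear.

**What I did:** I pinched the plate across its thickness, lifted it out of the stand and laid it down. A 40° tilt to lay it ran into a wrist singularity and stalled above the desk. I backed out, set the long edge down at a 25° tilt and let the plate slide off the lower finger until it lay flat. With the gripper clear, I picked it up again across its 52 mm width. I aligned it over the bracket with the wrist camera and lowered it until it snapped past the clips and stopped hard on the seats at about 24 N. Then I let go and backed off.

**Last checks:**
- **Seating:** The upper face measured z = 46.9–47.3 mm at all three windows from the scene and side cameras; home is 48 mm. The wrist and scene cameras together gave 44.9–47.6 mm, so they agree less well, with the lowest reading at the end farthest from the robot. A fourth measurement, on a corner dot, had a 16 mm ray mismatch. I took it as the wrong dot and ignored it.
- **Clips:** The last wrist picture shows all four leaves closed over the ears.
- **Other objects:** I saw no contact with any of them. A final before-and-after comparison of the scene picture was inconclusive. The mirror mount looked unchanged, but the patches around the tape, wafer box and bottle had 11–15 % changed pixels. That may be the arm and its shadow, but I did not confirm it.

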